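# Start the screw lid of a sample canister

## Task

Set the loose orange lid level on the white threaded neck of the blue canister, its white stripe lined up with the canister's white mark. Then turn it backward (anticlockwise from above) until you feel it drop into the thread start, and from there forward (clockwise) by one full turn so that the thread has caught. Finish with the gripper still holding the lid, started, level and still; leave the tube rack and the two bottles alone.

Things in the scene. Friction and masses are not known exactly. Their poses are not given: they have to be found in the camera images.
- canister: Blue round sample canister bolted to the bench, 104 mm in diameter, shoulder 84 mm above the bench, with a white threaded neck standing out of it. Origin: centre of its underside, on the bench; z up. A white mark (small white tab on the shoulder's edge, stripe below it) lies in its +x direction.
- neck: White neck of the canister, coaxial, fixed; origin at the canister's origin, z up; yaw within 0.35 rad of the canister's. Right-handed two-start thread, outer radius 38 mm, core 32 mm, lead 14 mm a turn (2.23 mm per rad), 2 mm vertical play. The lid rests on the top ridge when its x axis is near the neck's; anticlockwise it climbs, and about 1.2 rad from the neck's x axis it falls 7 mm.
- neck_top (a point): Centre of the neck's flat top, 124 mm above the bench. The top is a guiding taper: radius 27.5 mm there, 32 mm at 117 mm height. Orange tube caps show in it.
- lid: Loose orange screw lid, 160 g: round skirt of outer diameter 87 mm, lid top 42 mm above its lower edge, two facing thread lugs inside the lower edge (inner radius 34 mm). On the lid top a square grip block, 36 x 36 mm, 34 mm tall, flats square to the lid's x and y. Origin: centre of the lower edge, z up; starts upright on the bench. White stripe from block to edge in +x.
- lid_grip (a point): Point on the lid's axis inside its square grip block, 66 mm above the lid's lower edge: a good height for the TCP (lid top 24 mm below, block's top 10 mm above). A firm grip can hold the lid up when it should drop; jaws set 2 to 3 mm wider than the block turn it like a spanner and let it sink by its weight.
- lid_mark (a point): Point on the white stripe on the lid's top, 36 mm from its axis in +x, 42 mm above its lower edge. The lid's lower edge (body origin) is 112 to 115 mm above the bench when seated with the marks in line, 116 mm just before the drop, 109 mm just after, 95 mm one turn further forward.
- rack: White foam tube rack, 100 x 150 x 72 mm with its orange-capped tubes, loose on the bench; leave alone. Origin: centre of its underside.
- spray: Blue spray bottle with white head, 84 mm in diameter, 165 mm tall; leave alone. Origin: centre of its underside.
- gel: White bottle with blue cap, 56 mm in diameter, 130 mm tall; leave alone. Origin: centre of its underside.
Not all that is in view belongs to the job. There is more than one size of the lid; the job needs the middle-sized. What is shaped like the canister but pink is not meant.

How it is judged:
By the outcome, as a careful person would: the job done as asked, in the order asked, and still so for the second after the job is handed in, while the arm keeps its last pose, push and grip.
It also fails if it takes over 72 s, if anything falls off the work surface, if the arm or the gripper's body presses on something with over 40 N, if the wrist force passes 120 N, or if a joint passes its speed limit or range.

## Robot

A 6-joint arm with a two-finger parallel gripper is mounted at the origin on the work surface. World frame = base frame: x ahead of the robot, y to its left, z up, the work surface at z = 0. Lengths are in m, angles in rad, forces in N, time in s.
With the tool pointing down it reaches from about 0.375 to 0.825 m from the base axis. Payload 5.5 kg.
Tool frame: the origin (TCP) lies between the finger pads, 19 mm behind the fingertips; this is the grasp point; z points along the fingers, y is the line along which they close (so a half turn about z gives the same grasp; the last joint's range is limited). The gripper opens to 85 mm and grips with 20 to 120 N. Pads are 22 mm wide; open, the fingers measure 114 mm over their backs; the gripper's body (76 mm by 85 mm) begins 54 mm behind the grasp point. The pads swing forward as they close: fully open they stand 13 mm farther back than shut.
Start: joints at [1.337, 0.314, -0.047, 1.21, 0, 1.571], TCP at [0.139, 0.584, 0.25] pointing down, gripper open.
Joint ranges: [-2.67, 2.67], [-0.69, 1.73], [-1.03, 1.25], [-2.08, 2.16], [-1.42, 1.45], [-3.14, 3.14]. Speed limits (rad/s): [2.39, 2.39, 3.01, 3.14, 3.14, 3.14].

## Interface

Orientations are given as a 3x3 rotation matrix whose columns are the frame's x, y, z axes.
In Python, from workcell import monitor, imaging, r gives the robot as it stands. The module is installed in compiled form; this text tells all that it offers.
- The arm moves only by the shell command python3 -m crank 'ROWS' [FORCE]. ROWS is JSON, one flat list of numbers, 7 for each row, row after row: the shift along the world's x, y, z in cm, then the turn, a rotation vector about the world's x, y, z in rad, then the finger opening in cm, from 0 to 8.54. In form: [dx, dy, dz, rx, ry, rz, grip, dx, dy, dz, rx, ry, rz, grip, ...]. A call has 1 to 10 rows; each row shifts and turns the commanded pose from where the row before left it; what a row does not reach is not made up. A row lasts 1/12 s, in which the tool goes at most 41.7 mm and 7.16 degrees, less where a joint would pass 70% of its speed; a pose out of reach is approached as far as the arm can. A call is refused whole if a number of a shift passes 4.17 or a number of a turn 0.125, either way. A call with a gripper value outside its range is refused whole. The fingers move at their own pace and stop on an object; FORCE is the grip in N (left out, the last holds). Time passes only in rows, so rows that do not move let the fingers close. It gives the time, the measured TCP pose, the force, the opening and the grip force at its end, in the units of the state.
- monitor.get_obs(): the state, without advancing time (a new reading comes with each control period).
- imaging.snapshot(name): name is "scene" or "top" or "wrist"; returns the picture (384x512x3 uint8, blue, green, red); there is no depth.
- imaging.camera_info(name): a dict with "mtx" (3x3 intrinsics, pixels), "k1" (the pictures are not rectified: a ray, as slopes to the right and down, at radius r is drawn at 1 + k1 r^2 times it, then the intrinsics apply), "position" and "attitude" of the camera in the world; the wrist camera has in their place "tool_from_camera" (4x4, takes a point from camera to tool coordinates, whose origin is the TCP and whose axes are the flange's). Camera axes: x right, y down, z forward; pixel columns grow to the right and rows downward; lengths in m; the calibration is good to about 2 mm. A picture is of the moment at which its call begins: read the wrist's pose just before it. camera_info takes no time and is no camera call.
- r.sign_off(): hands the job in; it is judged then, once.
The state is a dict: "time": time; "joints": joint angles; "qd": joint speeds; "tau": joint torques, N m; "position": TCP position; "orientation": TCP orientation; "wrist_force": force on the tool from outside, world axes, zero at the start; "moment": the same for the moment, N m; "finger_gap": finger opening in m; "grasp_force": force on a finger pad.
Only numpy, scipy, OpenCV 4.12 (cv2) and the standard library are available. Lean on these libraries where they do the work, as an engineer would, in place of code of your own. Each camera call takes 0.05 s, during which the arm holds its last target. There are 200 camera calls.

## Working session

There is one attempt and no reset: what is moved stays moved. The work goes in short steps, Python scripts to look and compute and a shell command to move; the robot and the scene stay as the last step left them, time stands still between calls to the robot, and variables do not carry over. Pictures are saved under pics/ and viewed, at most 10 in all, crops included, and the job is handed in when it is done.

```bash
mkdir -p pics; python3 - <<'E'
from workcell import monitor, imaging, r
import cv2
for n in ("scene","top"):
    cv2.imwrite(f"pics/{n}0.png", imaging.snapshot(n)); c=imaging.camera_info(n); print(n,c)
print(imaging.camera_info("wrist")); o=monitor.get_obs(); print(o)
E
```

```text
scene {'mtx': array([[405.02134928,   0.        , 252.85854608],
       [  0.        , 405.02134928, 192.78920965],
       [  0.        ,   0.        ,   1.        ]]), 'k1': -0.07189948053515226, 'position': array([ 1.22460728, -0.50816104,  0.8387324 ]), 'attitude': array([[ 0.59308033,  0.53625557, -0.60057114],
       [ 0.80512018, -0.38934975,  0.44742404],
       [ 0.00610141, -0.74889034, -0.66266586]])}
top {'mtx': array([[434.39277846,   0.        , 258.26596084],
       [  0.        , 434.39277846, 190.62783079],
       [  0.        ,   0.        ,   1.        ]]), 'k1': -0.03738966161725854, 'position': array([ 0.33331907, -0.03139694,  1.11289439]), 'attitude': array([[ 0.08679865, -0.97401996,  0.20916768],
       [-0.99621209, -0.08596721,  0.01308084],
       [ 0.00524057, -0.20951077, -0.97779229]])}
{'mtx': array([[319.06950948,   0.        , 260.18051333],
       [  0.        , 319.06950948, 193.87818409],
       [  0.        ,   0.        ,   1.        ]]), 'k1': 0.020863392327187643, 'tool_from_camera': array([[-2.41752567e-04, -9.44572305e-01, -3.28303370e-01,
  
[... 401 characters left out ...]
5,  1.57078933e+00]), 'qd': array([-2.36593868e-04, -2.19963308e-03,  1.55290697e-03,  6.20860504e-05,
        2.25799391e-03,  1.49229186e-03]), 'tau': array([-1.42145946e-04, -5.40769672e+01,  3.40541017e+01,  1.12005154e-02,
       -2.55542676e-05, -1.49291592e-07]), 'position': array([0.13886849, 0.58318813, 0.24921146]), 'orientation': array([[-9.72798040e-01,  2.31654517e-01, -3.98868797e-04],
       [ 2.31654857e-01,  9.72796860e-01, -1.51561617e-03],
       [ 3.69189825e-05, -1.56678833e-03, -9.99998772e-01]]), 'wrist_force': array([-0.03845257,  0.26463183, -0.10868688]), 'moment': array([-0.0026862 ,  0.01026637, -0.01250885]), 'grasp_force': 0.0, 'finger_gap': 0.08534750204086773}
```

View pics/scene0.png

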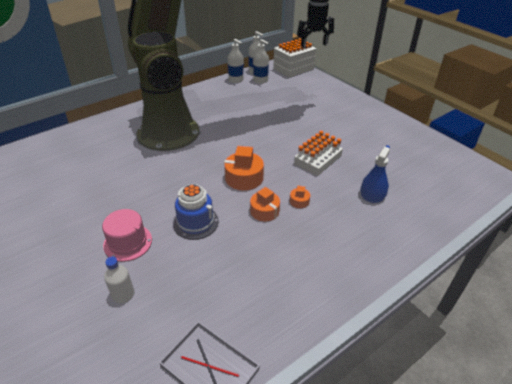

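View pics/top0.png

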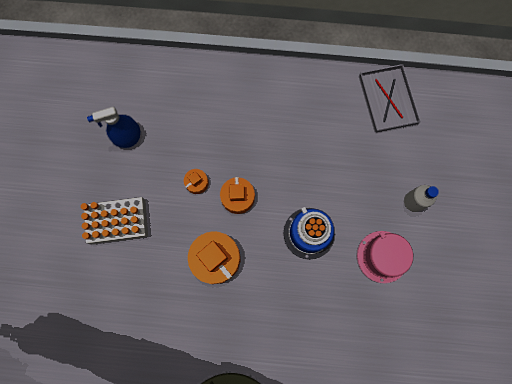

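The scene view shows three orange lids: the middle one is at about (265,205) in scene and (237,195) in top. The blue canister is at scene (195,208) and top (313,232), with its white tab near top (304,211). The rack and the two bottles stand clear of both.

```bash
cat > h.py <<'E'
import numpy as np, cv2
from workcell import monitor, imaging, r
class View:
    def __init__(s,name,path=None):
        c=imaging.camera_info(name)
        if name=="wrist":
            o=monitor.get_obs(); T=np.eye(4); T[:3,:3]=o["orientation"]; T[:3,3]=o["position"]
            T=T@c["tool_from_camera"]; s.R=T[:3,:3]; s.p=T[:3,3]
        else: s.R=np.array(c["attitude"]); s.p=np.array(c["position"])
        s.K=c["mtx"]; s.d=np.array([c["k1"],0,0,0.]); s.im=imaging.snapshot(name)
        if path: cv2.imwrite(path,s.im)
        s.hsv=cv2.cvtColor(s.im,cv2.COLOR_BGR2HSV)
    def rays(s,uv):
        n=cv2.undistortPoints(np.array(uv,float).reshape(-1,1,2),s.K,s.d)[:,0]
        return np.c_[n,np.ones(len(n))]@s.R.T
    def plane(s,uv,z):
        d=s.rays(uv); return s.p+d*((z-s.p[2])/d[:,2])[:,None]
    def pix(s,P):
        return cv2.projectPoints(np.array(P,float).reshape(-1,1,3),cv2.Rodrigues(s.R.T)[0],-s.R.T@s.p,s.K,s.d)[0][:,0]
    def mask(s,lo,hi): return cv2.inRange(s.hsv,np.array(lo),np.array(hi))
def tri(views,uvs):
    A=0;b=0
    for v,uv in zip(views,uvs):
        d=v.rays([uv])[0]; d/=np.linalg.norm(d); M=np.eye(3)-np.outer(d,d); A=A+M; b=b+M@v.p
    return np.linalg.solve(A,b)
ORANGE=((4,150,90),(16,255,255)); BLUE=((105,120,50),(125,255,255)); WHITE=((0,0,150),(179,60,255))
def comps(m,amin=30):
    n,l,st,c=cv2.connectedComponentsWithStats(m)
    return [(st[i,4],c[i],st[i,:4],l==i) for i in range(1,n) if st[i,4]>=amin]
E
python3 - <<'E'
from h import *
np.set_printoptions(precision=3,suppress=True)
V={n:View(n) for n in("scene","top")}
for n,v in V.items():
    for c in ("ORANGE","BLUE"):
        for a,ce,b,_ in comps(v.mask(*globals()[c]),150): print(n,c,a,ce,b)
E
```

```text
scene ORANGE 185 [291.789  44.886] [279  38  23  14]
scene ORANGE 363 [318.275 142.837] [299 131  42  25]
scene ORANGE 907 [245.042 165.307] [225 147  38  42]
scene ORANGE 208 [299.894 194.538] [291 186  19  16]
scene ORANGE 391 [264.087 200.583] [251 188  29  24]
scene BLUE 3559 [31.307 58.958] [  0   0  70 106]
scene BLUE 2127 [474.242  12.413] [405   0 107  37]
scene BLUE 1167 [459.06  126.985] [430 109  54  39]
scene BLUE 685 [ 31.107 128.492] [  0 114  67  31]
scene BLUE 657 [375.248 184.265] [362 166  26  36]
scene BLUE 275 [192.647 209.313] [175 195  37  23]
top ORANGE 387 [195.323 179.708] [184 169  24  23]
top ORANGE 847 [236.71  194.456] [220 178  35  34]
top ORANGE 1976 [212.635 256.619] [188 231  52  53]
top BLUE 308 [118.86  135.354] [106 127  26  18]
top BLUE 527 [309.706 232.886] [290 209  44  43]
```

```bash
python3 - <<'E'
from h import *
np.set_printoptions(precision=3,suppress=True)
t,s=View("top"),View("scene")
print("lid",t.plane([[237,194.5]],.042), t.plane([[237,195]],.03), "tri",tri([t,s],[(237,194.5),(264.5,202)]))
print("lid width", np.linalg.norm(np.diff(t.plane([[220,195],[254.5,195]],.04),axis=0)))
print("can", t.plane([[314.5,228]],.124),"tri",tri([t,s],[(315,227.5),(193,190)]))
print("tab", t.plane([[304,211]],.084)); print("can shoulder", t.plane([[312,231]],.084))
print("lid stripe", t.plane([[237,181]],.042))
for n,uv in(("spray",(123,131)),("gel",(420,197)),("rack",(115,220)),("small",(195,180)),("big",(212,257)),("pink",(389,255))): print(n,t.plane([uv],.05))
E
```

```text
lid [[0.548 0.035 0.042]] [[0.549 0.036 0.03 ]] tri [0.549 0.036 0.036]
lid width 0.08694283804153588
can [[ 0.469 -0.154  0.124]] tri [ 0.472 -0.152  0.124]
tab [[ 0.513 -0.131  0.084]]
can shoulder [[ 0.467 -0.153  0.084]]
lid stripe [[0.583 0.039 0.042]]
spray [[0.687 0.345 0.05 ]]
gel [[ 0.58  -0.423  0.05 ]]
rack [[0.456 0.329 0.05 ]]
small [[0.574 0.144 0.05 ]]
big [[0.387 0.08  0.05 ]]
pink [[ 0.429 -0.349  0.05 ]]
```

```bash
python3 -m crank '[2.3,-3.3,0,0,0,0.024,8.5,2.3,-3.3,0,0,0,0.024,8.5,2.3,-3.3,0,0,0,0.024,8.5,2.3,-3.3,0,0,0,0.024,8.5,2.3,-3.3,0,0,0,0.024,8.5,2.3,-3.3,0,0,0,0.024,8.5,2.3,-3.3,0,0,0,0.024,8.5,2.3,-3.3,0,0,0,0.024,8.5,2.3,-3.3,0,0,0,0.024,8.5,2.3,-3.3,0,0,0,0.024,8.5]' && python3 -m crank '[2.5,-3.3,0,0,0,0.024,8.5,2.5,-3.3,0,0,0,0.024,8.5,2.5,-3.3,0,0,0,0.024,8.5,2.5,-3.3,0,0,0,0.024,8.5,2.5,-2,0,0,0,0,8.5,0,0,0,0,0,0,8.5,0,0,0,0,0,0,8.5,0,0,0,0,0,0,8.5]'
python3 - <<'E'
from h import *
v=View("wrist","pics/w1.png"); np.savez("w1.npz",R=v.R,p=v.p); print(v.p)
for a,c,b,_ in comps(v.mask(*ORANGE),200): print(a,c,b)
E
```

```text
time: 1.13
position: [0.3697, 0.2519, 0.2503]
orientation: [[-1.0, -0.008, 0.001], [-0.008, 1.0, 0.0], [-0.001, 0.0, -1.0]]
wrist_force: [1.5, 0.9, 0.4]
finger_gap: 0.0849
grasp_force: 0.0
time: 1.8
position: [0.4935, 0.1017, 0.2497]
orientation: [[-0.995, -0.102, -0.001], [-0.102, 0.995, 0.0], [0.001, 0.0, -1.0]]
wrist_force: [-0.3, 1.3, 1.0]
finger_gap: 0.0851
grasp_force: 0.0
[0.40890544 0.09183315 0.37382908]
14024 [245.69088705  57.26583001] [176   0 138 124]
256 [502.03515625 124.8125    ] [493 117  19  17]
258 [474.95736434 128.18604651] [466 120  20  18]
245 [448.39591837 131.51020408] [440 123  19  18]
240 [498.8125     150.62083333] [490 142  19  18]
232 [472.36206897 153.70689655] [464 146  18  17]
225 [446.41777778 156.67555556] [438 149  19  17]
218 [495.80275229 174.73394495] [487 167  19  16]
4235 [198.28618654 205.86965762] [159 169  80  75]
212 [469.96698113 177.52830189] [462 170  18  16]
209 [444.44497608 180.5215311 ] [436 173  17  16]
1700 [290.78941176 234.46      ] [266 205  51  54]
```

View pics/w1.png

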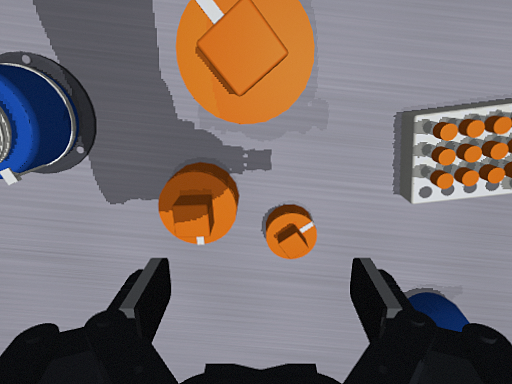

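The middle lid is at (198,206), with its stripe at about (200,240) and its block partly in shadow. The canister is cut off at the left edge, so I'll move sideways to get both in view and gain parallax.

```bash
python3 -m crank '[0,-3.8,0,0,0,0,8.5,0,-3.8,0,0,0,0,8.5,0,-3.8,0,0,0,0,8.5,0,-3.8,0,0,0,0,8.5,0,0,0,0,0,0,8.5,0,0,0,0,0,0,8.5,0,0,0,0,0,0,8.5]'
python3 - <<'E'
from h import *
v=View("wrist","pics/w2.png"); np.savez("w2.npz",R=v.R,p=v.p); print(v.p)
for a,c,b,_ in comps(v.mask(*ORANGE),200): print(a,c,b)
for a,c,b,_ in comps(v.mask(*WHITE),20): print("W",a,c,b)
E
```

```text
time: 2.43
position: [0.4936, -0.0491, 0.2501]
orientation: [[-0.995, -0.103, 0.0], [-0.103, 0.995, 0.001], [-0.0, 0.001, -1.0]]
wrist_force: [0.6, 0.4, -0.2]
finger_gap: 0.0852
grasp_force: 0.0
[ 0.40890709 -0.05922111  0.37411395]
13285 [414.61347384  67.3902898 ] [339   0 142 139]
255 [118.34509804 133.37254902] [110 125  18  18]
256 [138.7109375  135.24609375] [130 127  18  18]
244 [109.17213115 149.55737705] [101 141  18  18]
243 [129.33333333 151.39506173] [121 143  18  18]
245 [149.34285714 153.18367347] [141 145  18  18]
234 [120.04700855 167.15384615] [112 159  17  17]
235 [139.86808511 168.87234043] [132 161  17  17]
4622 [328.43812203 214.7475119 ] [291 175  78  80]
2094 [412.09598854 243.55539637] [385 216  56  55]
W 112490 [256.37101965 196.53673215] [  0   0 512 383]
W 553 [382.14647378  25.97649186] [367   5  31  42]
W 115 [204.71304348 111.42608696] [184  87  31  55]
W 40 [ 38.425 105.625] [ 35 102   7   8]
W 436 [129.55504587 146.63302752] [ 96 116  69  68]
W 106 [172.8490566  191.36792453] [167 185  13  14]
W 86 [  4.94186047 342.48837209] [  0 338  14  12]
```

View pics/w2.png

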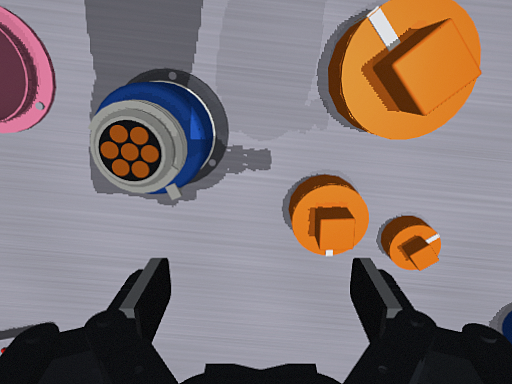

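The middle lid is at (328,215), with its block top around (315–355, 220–253) and its stripe at (329,252). The canister's cap cluster is centred near (129,151) and its tab is at (173,191). I'll enlarge both to find edges.

```bash
python3 - <<'E'
import cv2,numpy as np
a=cv2.imread("pics/w2.png"); b=cv2.imread("pics/w1.png")
f=lambda im,x,y,s,n:cv2.resize(im[y:y+s,x:x+s],(n,n),interpolation=cv2.INTER_CUBIC)
c=np.hstack([f(a,280,170,95,400),f(b,150,160,95,400)])
cv2.imwrite("pics/z1.png",c)
for im,(x,y) in((a,(328,215)),(b,(198,206))):
    print(cv2.cvtColor(im,cv2.COLOR_BGR2HSV)[y-30:y+41:5,x-40:x+41:5,2])
E
```

```text
[[173 119  88  93  93  90 124  83 171 202 178 133  93 169 169 168 171]
 [ 96  97  91  94  90 207 225 225 224 225 224 224 227 164 170 166 169]
 [105  91  91 129 227 225 224 225 225 225 224 224 224 225 225 167 169]
 [111  90  90 226 224 225 224 225 225 224 224 224 224 225 224 220 170]
 [ 99  85 234 224 224 227 232 228 227 234 235 229 225 224 224 224 176]
 [ 95  97 224 224 204 157  93  92  92  96  94  93 123 225 224 224 174]
 [110 222 225 225 218 156  92  94  92  97  94  94  93 239 223 223 229]
 [106 234 225 225 153 157  87 227 229 229 229 228 228 228 225 224 232]
 [ 89 233 225 224 219 157  83 225 225 225 224 224 225 224 223 223 175]
 [170 202 225 224 181 155  80 224 224 223 225 225 224 225 225 224 172]
 [169 171 224 224 222 145  80 224 225 224 224 225 223 222 225 222 172]
 [167 163 227 224 223 225  76 224 225 225 224 225 224 218 227 172 172]
 [171 169 168 230 224 225 100 225 224 225 224 224 224 202 170 168 171]
 [163 162 164 163 189 226 227 221 219 219 220 222 170 172 168 171 173]
 [168 167 166 165 163 167 175 184 215 169 176 170 172 172 171 170 167]]
[[100  97  97  93 147 145 146 146 
[... 331 characters left out ...]
144 146  85  88  87  89  87  88  84 230 216 216 216 222 122]
 [144 144 141 125 132 137 139 143 141 145  75 211 215 216 215 216 170]
 [158 195 157 135 142 143 144 144 143 144  81 169 215 216 215 217 163]
 [166 216 214 150 144 141 142 144 143 227 135 143 214 215 215 215 157]
 [162 221 216 195 136 133 193 219 216 215 184 108 215 215 215 218 161]
 [162 168 213 214 215 214 215 216 214 214 203 192 214 214 214 170 163]
 [158 159 157 218 214 215 216 215 216 215 217 216 216 214 181 159 161]
 [155 156 156 159 215 208 204 206 201 203 208 214 215 168 162 159 158]
 [161 161 161 159 157 156 222 217 232 207 218 191 156 157 158 159 161]
 [161 160 162 162 158 158 155 155 153 154 155 157 157 158 158 158 161]]
```

View pics/z1.png

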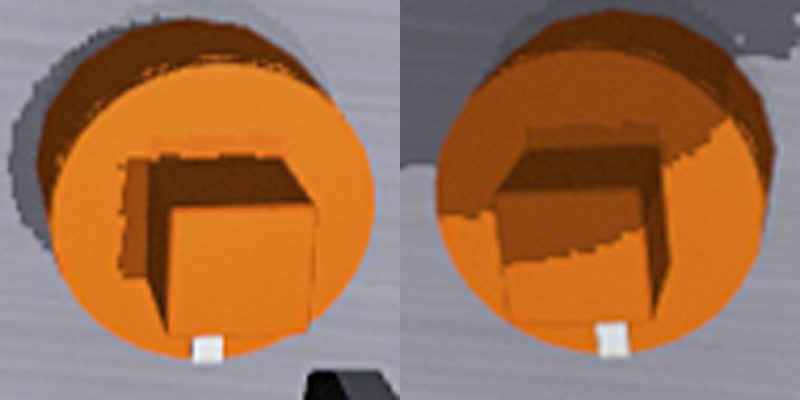

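The block-top corners read clearly in both views. I'll triangulate them, then get the canister from its opening, caps and tab.

```bash
cat >> h.py <<'E'
def saved(tag):
    v=View.__new__(View); c=imaging.camera_info("wrist"); z=np.load(tag+".npz"); v.R,v.p=z["R"],z["p"]
    v.K=c["mtx"]; v.d=np.array([c["k1"],0,0,0.]); v.im=cv2.imread(f"pics/{tag}.png"); v.hsv=cv2.cvtColor(v.im,cv2.COLOR_BGR2HSV); return v
E
python3 - <<'E'
from h import *
np.set_printoptions(precision=4,suppress=True)
a,b=saved("w2"),saved("w1")
f=lambda p,ox,oy:np.array(p)/4.2105+[ox-.4,oy-.4]
A=f([(170,207),(317,204),(305,330),(167,335)],280,170); B=f([(98,193),(242,187),(252,315),(110,322)],150,160)
P=np.array([tri([a,b],[x,y]) for x,y in zip(A,B)]); print(P,"\ncentre",P.mean(0))
e=np.diff(np.r_[P,P[:1]],axis=0)[:,:2]; print("sides",np.linalg.norm(e,axis=1))
for v,c in((a,A),(b,B)):
    Q=v.plane(c,.076)[:,:2]; e=np.diff(np.r_[Q,Q[:1]],axis=0); print("plane .076 ctr",Q.mean(0),"sides",np.linalg.norm(e,axis=1),"edge yaw mod 90",(np.arctan2(e[:,1],e[:,0])+np.pi/4)%(np.pi/2)-np.pi/4)
s=[a.plane([f((208,350),280,170)],.042)[0],b.plane([f((213,341),150,160)],.042)[0]]; print("stripe",s)
# canister: hole (black + caps)
g=a.hsv.copy(); m=((a.hsv[...,2]<70)|(a.mask(*ORANGE)>0)).astype(np.uint8)*255; roi=np.zeros_like(m); roi[105:200,85:172]=255
m=cv2.morphologyEx(m&roi,cv2.MORPH_OPEN,np.ones((3,3)))
for ar,c,bb,l in comps(m,500):
    cn=max(cv2.findContours(l.astype(np.uint8),cv2.RETR_EXTERNAL,cv2.CHAIN_APPROX_NONE)[0],key=len); el=cv2.fitEllipse(cv2.convexHull(cn)); print(ar,c,bb,el, a.plane([el[0]],.124))
print("tab",a.plane([(172.8,191.4)],.084))
E
```

```text
[[0.5341 0.0159 0.0719]
 [0.5285 0.0505 0.0742]
 [0.5626 0.0545 0.0737]
 [0.5671 0.02   0.075 ]] 
centre [0.5481 0.0352 0.0737]
sides [0.0351 0.0343 0.0348 0.0332]
plane .076 ctr [0.5472 0.0345] sides [0.0353 0.0341 0.0343 0.0348] edge yaw mod 90 [0.1257 0.1115 0.1453 0.142 ]
plane .076 ctr [0.5468 0.0357] sides [0.0342 0.0336 0.0349 0.0339] edge yaw mod 90 [0.1456 0.1205 0.1545 0.0995]
stripe [array([0.5883, 0.0409, 0.042 ]), array([0.5872, 0.0403, 0.042 ])]
2895 [129.647  150.0698] [ 99 120  62  61] ((129.55677795410156, 150.13455200195312), (57.465476989746094, 65.75419616699219), 129.27615356445312) [[ 0.4696 -0.1564  0.124 ]]
tab [[ 0.5153 -0.1322  0.084 ]]
```

The lid is centred at (0.547, 0.035) with yaw about 0.13; the block top measures 0.074 m against 0.076 nominal, and the sides come out near 35 mm. I'll take a second view of the canister before grasping.

```bash
python3 -m crank '[-0.5,-3.7,0,0,0,0,8.5,-0.5,-3.7,0,0,0,0,8.5,-0.5,-3.7,0,0,0,0,8.5,0,0,0,0,0,0,8.5,0,0,0,0,0,0,8.5,0,0,0,0,0,0,8.5]'
python3 - <<'E'
from h import *
v=View("wrist","pics/w3.png"); np.savez("w3.npz",R=v.R,p=v.p); print(v.p)
u=v.pix([(.4696,-.1564,.124),(.5153,-.1322,.084)]); print(u)
x,y=u[0].astype(int); cv2.imwrite("pics/z3.png",cv2.resize(v.im[max(y-75,0):y+75,x-75:x+75],(600,600),interpolation=cv2.INTER_CUBIC)); print(x,y)
E
```

```text
time: 2.98
position: [0.4792, -0.1598, 0.2499]
orientation: [[-0.995, -0.104, -0.0], [-0.104, 0.995, 0.001], [0.0, 0.001, -1.0]]
wrist_force: [0.1, -0.1, 0.3]
finger_gap: 0.0849
grasp_force: 0.0
[ 0.39449712 -0.16996379  0.37393961]
[[266.93717363 181.46410849]
 [285.38348494 216.20088732]]
266 181
```

View pics/z3.png

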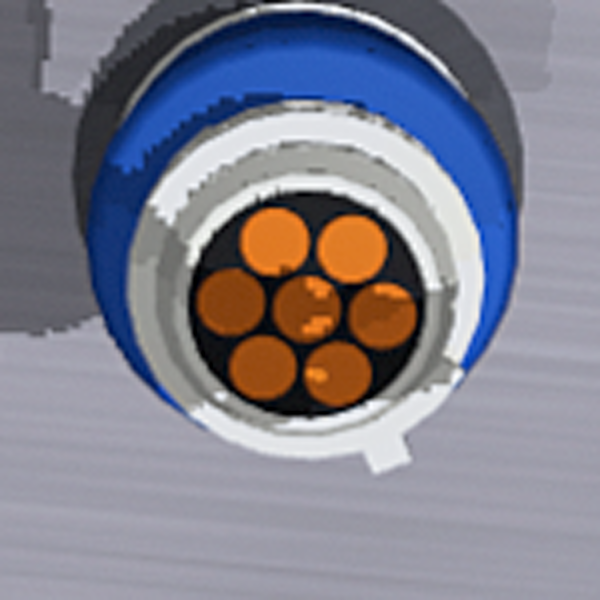

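The crop shows the dark opening centred at about (309,304), the tab at about (387,453), and a clean neck outline. I'll triangulate the opening and the tab.

```bash
python3 - <<'E'
from h import *
np.set_printoptions(precision=4,suppress=True)
a,c=saved("w2"),saved("w3")
def hole(v,x,y):
    m=((v.hsv[...,2]<70)|(v.mask(*ORANGE)>0)).astype(np.uint8)*255; roi=np.zeros_like(m); cv2.circle(roi,(x,y),40,255,-1)
    m=cv2.morphologyEx(m&roi,cv2.MORPH_OPEN,np.ones((5,5)))
    ar,ce,bb,l=max(comps(m,300),key=lambda t:t[0]); h=cv2.convexHull(max(cv2.findContours(l.astype(np.uint8),cv2.RETR_EXTERNAL,cv2.CHAIN_APPROX_NONE)[0],key=len))
    return cv2.fitEllipseDirect(h)
H=[hole(a,129,151),hole(c,268,182)]; print(H)
caps=[(129.33,151.4),(191+308/4-.4,106+309/4-.4)]
for n,uv in(("hole",[H[0][0],H[1][0]]),("cap",caps),("tab",[(172.8,191.4),(191+386/4-.4,106+453/4-.4)])):
    print(n,tri([a,c],uv)); print([v.plane([p],z)[0,:2] for v,p in zip((a,c),uv) for z in((.124,) if n!="tab" else (.084,))])
# white neck outer outline check in w3: shoulder blue extents left/right
Q=c.plane([(191+88/4,106+245/4),(191+520/4,106+245/4)],.084); print("shoulder mid",Q.mean(0),np.linalg.norm(Q[1]-Q[0]))
Q=c.plane([(191+190/4,106+304/4),(191+428/4,106+304/4)],.124); print("hole dia",Q.mean(0),np.linalg.norm(Q[1]-Q[0]))
E
```

```text
[((129.5585479736328, 150.11599731445312), (57.373992919921875, 65.49323272705078), 130.00755310058594), ((267.1712951660156, 181.6632080078125), (56.08065414428711, 58.48462677001953), 87.93231201171875)]
hole [ 0.4695 -0.1562  0.1245]
[array([ 0.4696, -0.1564]), array([ 0.4697, -0.1562])]
cap [ 0.4701 -0.1558  0.1259]
[array([ 0.4706, -0.1566]), array([ 0.4707, -0.1557])]
tab [ 0.5142 -0.1309  0.0902]
[array([ 0.5153, -0.1322]), array([ 0.5179, -0.1301])]
shoulder mid [ 0.4678 -0.1557  0.084 ] 0.10089663952141616
hole dia [ 0.4699 -0.1553  0.124 ] 0.04870256113142596
```

Neck centre is (0.4696, -0.156, 0.1245) and the mark yaw is about 0.50, which match the stated heights. Next I go over the lid and down to grasp height.

```bash
python3 -m crank '[1.13,3.25,0,0,0,0.004,8.5,1.13,3.25,0,0,0,0.004,8.5,1.13,3.25,0,0,0,0.004,8.5,1.13,3.25,0,0,0,0.004,8.5,1.13,3.25,0,0,0,0.004,8.5,1.13,3.25,0,0,0,0.004,8.5,0,0,-3,0,0,0,8.5,0,0,-3,0,0,0,8.5,0,0,-3,0,0,0,8.5,0,0,0,0,0,0,8.5]'
python3 - <<'E'
from h import *
np.set_printoptions(precision=4,suppress=True)
o=monitor.get_obs(); R=o["orientation"]; print(o["position"],np.arctan2(-R[0,1],R[1,1]),R[:,2],o["joints"])
v=View("wrist","pics/w4.png")
m=v.mask(*ORANGE); u=v.pix([(.547,.035,.076)]); print(u)
E
```

```text
time: 3.87
position: [0.5425, 0.0359, 0.1545]
orientation: [[-0.992, -0.13, -0.009], [-0.13, 0.992, -0.0], [0.009, 0.001, -1.0]]
wrist_force: [-1.4, -0.1, -0.6]
finger_gap: 0.0844
grasp_force: 0.0
[0.5425 0.0359 0.1545] 0.13003814247313847 [-0.0092 -0.0003 -1.    ] [ 0.0658  0.2738 -0.3256  0.9806  0.0003 -0.0642]
[[259.7348 221.2388]]
```

```bash
python3 -m crank '[0,0,-2.8,0,0,0,8.5,0,0,-2.8,0,0,0,8.5,0,0,-2.2,0,0,0,8.5,0,0,-1,0,0,0,8.5,0,0,0,0,0,0,8.5,0,0,0,0,0,0,8.5,0,0,0,0,0,0,8.5,0,0,0,0,0,0,8.5]'
```

```text
time: 4.58
position: [0.5484, 0.0338, 0.074]
orientation: [[-0.992, -0.126, 0.003], [-0.126, 0.992, 0.0], [-0.003, -0.0, -1.0]]
wrist_force: [-0.4, -0.1, 0.0]
finger_gap: 0.085
grasp_force: 0.0
```

```bash
python3 -m crank '[-0.1,0.1,-0.7,0,0,0.004,8.5,0,0,0,0,0,0,6,0,0,0,0,0,0,4,0,0,0,0,0,0,3.2,0,0,0,0,0,0,3.2,0,0,0,0,0,0,3.2,0,0,0,0,0,0,3.2,0,0,0,0,0,0,3.2]' 50 && python3 -m crank '[0,0,0,0,0,0,3.2,0,0,0,0,0,0,3.2,0,0,2,0,0,0,3.2,0,0,4,0,0,0,3.2,0,0,4,0,0,0,3.2,0,0,4,0,0,0,3.2,0,0,0,0,0,0,3.2,0,0,0,0,0,0,3.2]'
```

```text
time: 5.25
position: [0.5461, 0.0347, 0.0653]
orientation: [[-0.992, -0.13, 0.001], [-0.13, 0.992, 0.0], [-0.001, -0.0, -1.0]]
wrist_force: [-0.8, 0.7, 2.8]
finger_gap: 0.0351
grasp_force: 50.6
time: 5.92
position: [0.5475, 0.0348, 0.2073]
orientation: [[-0.992, -0.13, 0.005], [-0.13, 0.992, 0.0], [-0.005, -0.0, -1.0]]
wrist_force: [-0.9, 1.0, -1.7]
finger_gap: 0.0352
grasp_force: 50.5
```

The lid is held; the wrist reads -1.7 N, about its weight. Now carry it over the neck and turn it +0.37 to the mark.

```bash
python3 -m crank '[-1.3,-3.2,0,0,0,0.062,3.2,-1.3,-3.2,0,0,0,0.062,3.2,-1.3,-3.2,0,0,0,0.062,3.2,-1.3,-3.2,0,0,0,0.062,3.2,-1.3,-3.2,0,0,0,0.062,3.2,-1.3,-3.1,0,0,0,0.062,3.2,0,0,0,0,0,0,3.2,0,0,0,0,0,0,3.2,0,0,0,0,0,0,3.2]'
python3 - <<'E'
from h import *
np.set_printoptions(precision=4,suppress=True)
o=monitor.get_obs(); R=o["orientation"]; print(o["position"],np.arctan2(-R[0,1],R[1,1]),o["joints"])
v=View("wrist","pics/w5.png")
s=View("scene"); cv2.imwrite("pics/s5.png",s.im)
a=v.im; x,y=s.pix([(.469,-.156,.15)])[0].astype(int)
cv2.imwrite("pics/z5.png",np.hstack([cv2.resize(a,(512,384)),cv2.resize(s.im[y-48:y+48,x-36:x+36],(288,384),interpolation=cv2.INTER_CUBIC)]))
E
```

```text
time: 6.67
position: [0.4669, -0.1559, 0.2035]
orientation: [[-0.877, -0.48, -0.002], [-0.48, 0.877, 0.001], [0.001, 0.002, -1.0]]
wrist_force: [-0.2, -0.5, -1.3]
finger_gap: 0.0352
grasp_force: 50.8
[ 0.4669 -0.1559  0.2035] 0.5009379400540974 [-0.3226  0.1397 -0.3762  1.0577  0.0005 -0.8235]
```

View pics/z5.png

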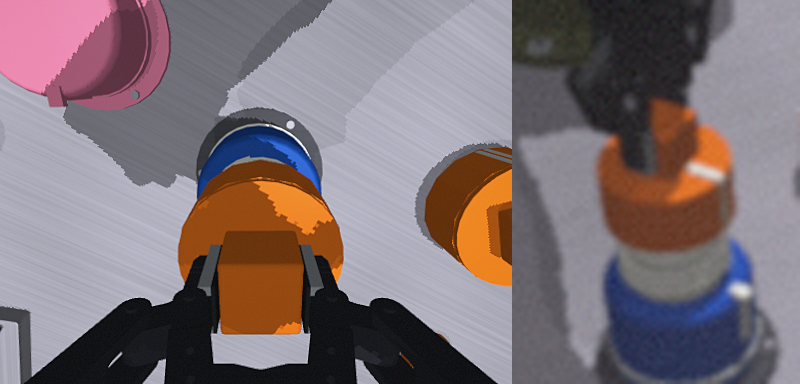

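The stripe stands over the canister's tab, in line and level. Lower gently.

```bash
python3 -m crank '[0.2,0,-0.8,0,0,0,3.2,0,0,-0.6,0,0,0,3.2,0,0,-0.3,0,0,0,3.2,0,0,-0.2,0,0,0,3.2,0,0,0,0,0,0,3.2,0,0,0,0,0,0,3.2]' && python3 -m crank '[0,0,-0.15,0,0,0,3.2,0,0,-0.1,0,0,0,3.2,0,0,-0.1,0,0,0,3.2,0,0,0,0,0,0,3.2]'
```

```text
time: 7.27
position: [0.4697, -0.1561, 0.1858]
orientation: [[-0.876, -0.482, -0.0], [-0.482, 0.876, 0.0], [0.0, 0.0, -1.0]]
wrist_force: [-0.5, 0.6, -2.1]
finger_gap: 0.035
grasp_force: 50.7
time: 7.6
position: [0.4697, -0.1564, 0.1824]
orientation: [[-0.877, -0.481, -0.0], [-0.481, 0.877, 0.0], [0.0, 0.0, -1.0]]
wrist_force: [0.5, -0.4, -1.5]
finger_gap: 0.0352
grasp_force: 50.7
```

```bash
python3 -m crank '[0,0,-0.1,0,0,0,3.2,0,0,-0.05,0,0,0,3.2,0,0,0,0,0,0,3.2,0,0,0,0,0,0,3.2]' && python3 -m crank '[0,0,-0.1,0,0,0,3.2,0,0,0,0,0,0,3.2,0,0,0,0,0,0,3.2]'
```

```text
time: 7.93
position: [0.4698, -0.1563, 0.181]
orientation: [[-0.877, -0.481, -0.0], [-0.481, 0.877, 0.0], [0.0, 0.0, -1.0]]
wrist_force: [0.2, 0.2, -0.6]
finger_gap: 0.0352
grasp_force: 50.7
time: 8.18
position: [0.4697, -0.1563, 0.1799]
orientation: [[-0.877, -0.481, -0.0], [-0.481, 0.877, 0.0], [0.0, 0.0, -1.0]]
wrist_force: [-0.2, 0.4, -2.3]
finger_gap: 0.0351
grasp_force: 50.7
```

```bash
for i in 1; do python3 -m crank '[0,0,-0.1,0,0,0,3.2,0,0,0,0,0,0,3.2,0,0,0,0,0,0,3.2]'; done;  python3 -m crank '[0,0,-0.08,0,0,0,3.2,0,0,0,0,0,0,3.2,0,0,0,0,0,0,3.2]'
```

```text
time: 8.43
position: [0.4698, -0.1563, 0.1789]
orientation: [[-0.877, -0.481, -0.0], [-0.481, 0.877, 0.0], [0.0, 0.0, -1.0]]
wrist_force: [-0.3, 0.0, -2.2]
finger_gap: 0.0354
grasp_force: 50.7
time: 8.68
position: [0.4699, -0.1563, 0.1785]
orientation: [[-0.877, -0.481, 0.0], [-0.481, 0.877, -0.0], [-0.0, -0.0, -1.0]]
wrist_force: [-0.5, 1.6, 1.2]
finger_gap: 0.0354
grasp_force: 51.2
```

Contact at TCP z 0.1785 puts the lower edge at about 113 mm, which is in the seated range. I'll open the jaws to spanner width and set up a drop detector: the lid's silhouette width in the wrist camera, which turns with the lid.

```bash
cat > lid.py <<'E'
from h import *
def look(save=None):
    o=monitor.get_obs(); R=o["orientation"]; v=View("wrist",save)
    m=v.mask((3,130,40),(18,255,255)); l=[c for c in comps(m,2000) if c[3][150:230,230:290].sum()>200]
    a,c,b,k=max(l,key=lambda t:t[0])
    e=lambda r:(lambda x:(x.min(),x.max()))(np.where(k[r,120:400])[0]+120)
    w=[e(r) for r in (210,220,230,240)]; yaw=np.arctan2(-R[0,1],R[1,1])
    print("t %.2f yaw %.3f z %.4f xy %.4f %.4f q6 %.2f"%(o["time"],yaw,o["position"][2],*o["position"][:2],o["joints"][5]),"toprow",b[1],"widths",[int(x[1]-x[0]) for x in w],"mid",[(x[1]+x[0])/2 for x in w],"F",np.round(o["wrist_force"],1),"Mz %.2f"%o["moment"][2])
look()
E
python3 lid.py; python3 -m crank '[0,0,0,0,0,0,3.78,0,0,0,0,0,0,3.78,0,0,0,0,0,0,3.78,0,0,0,0,0,0,3.78]' 30; python3 lid.py;
python3 -m crank '[0,0,0.02,0,0,0.1,3.78,0,0,0.02,0,0,0.1,3.78,0,0,0.02,0,0,0.1,3.78,0,0,0.02,0,0,0.1,3.78,0,0,0,0,0,0,3.78]'; python3 lid.py
```

```text
t 8.68 yaw 0.502 z 0.1785 xy 0.4699 -0.1563 q6 -0.82 toprow 160 widths [136, 148, 156, 161] mid [np.float64(260.0), np.float64(260.0), np.float64(260.0), np.float64(260.5)] F [-0.5  1.6  1.2] Mz -0.02
time: 9.07
position: [0.4698, -0.1564, 0.1782]
orientation: [[-0.877, -0.481, 0.0], [-0.481, 0.877, -0.0], [0.0, -0.0, -1.0]]
wrist_force: [0.4, -0.1, -0.3]
finger_gap: 0.0377
grasp_force: 0.0
t 9.07 yaw 0.502 z 0.1782 xy 0.4698 -0.1564 q6 -0.82 toprow 160 widths [136, 147, 156, 161] mid [np.float64(260.0), np.float64(260.5), np.float64(260.0), np.float64(260.5)] F [ 0.4 -0.1 -0.3] Mz 0.02
time: 9.53
position: [0.4699, -0.1564, 0.179]
orientation: [[-0.618, -0.786, 0.0], [-0.786, 0.618, -0.0], [-0.0, -0.0, -1.0]]
wrist_force: [-0.3, -0.3, -0.0]
finger_gap: 0.0381
grasp_force: 0.0
t 9.53 yaw 0.905 z 0.1790 xy 0.4699 -0.1564 q6 -1.23 toprow 161 widths [136, 147, 156, 161] mid [np.float64(259.0), np.float64(258.5), np.float64(260.0), np.float64(259.5)] F [-0.3 -0.3 -0. ] Mz 0.05
```

```bash
python3 -m crank '[0,0,0.02,0,0,0.1,3.78,0,0,0.02,0,0,0.1,3.78,0,0,0.02,0,0,0.1,3.78,0,0,0,0,0,0,3.78]' >/dev/null; python3 lid.py
python3 -m crank '[0,0,0.02,0,0,0.1,3.78,0,0,0.02,0,0,0.1,3.78,0,0,0,0,0,0,3.78]'>/dev/null; python3 lid.py
python3 -m crank '[0,0,0.02,0,0,0.08,3.78,0,0,0,0,0,0,3.78]'>/dev/null; python3 lid.py
```

```text
t 9.92 yaw 1.202 z 0.1796 xy 0.4698 -0.1563 q6 -1.52 toprow 161 widths [136, 147, 156, 161] mid [np.float64(259.0), np.float64(258.5), np.float64(260.0), np.float64(259.5)] F [-0.4  0.1  0.6] Mz 0.01
t 10.22 yaw 1.401 z 0.1800 xy 0.4698 -0.1563 q6 -1.72 toprow 161 widths [136, 147, 156, 161] mid [np.float64(259.0), np.float64(258.5), np.float64(260.0), np.float64(259.5)] F [ 0.  -0.2  0.5] Mz 0.07
t 10.43 yaw 1.479 z 0.1802 xy 0.4697 -0.1563 q6 -1.80 toprow 161 widths [136, 147, 156, 161] mid [np.float64(259.0), np.float64(258.5), np.float64(260.0), np.float64(259.5)] F [ 0.3 -0.4  0.1] Mz 0.01
```

```bash
python3 -m crank '[0,0,0.02,0,0,0.08,3.78,0,0,0,0,0,0,3.78]'>/dev/null; python3 lid.py
python3 -m crank '[0,0,0.02,0,0,0.08,3.78,0,0,0,0,0,0,3.78]'>/dev/null; python3 lid.py
python3 -m crank '[0,0,0.02,0,0,0.08,3.78,0,0,0,0,0,0,3.78]'>/dev/null; python3 lid.py
```

```text
t 10.65 yaw 1.560 z 0.1804 xy 0.4698 -0.1563 q6 -1.88 toprow 161 widths [136, 147, 156, 161] mid [np.float64(259.0), np.float64(258.5), np.float64(260.0), np.float64(259.5)] F [-0.7 -0.6 -0. ] Mz 0.04
t 10.87 yaw 1.640 z 0.1806 xy 0.4698 -0.1563 q6 -1.96 toprow 161 widths [136, 147, 156, 161] mid [np.float64(259.0), np.float64(258.5), np.float64(260.0), np.float64(259.5)] F [-1.   0.  -0.2] Mz 0.03
t 11.08 yaw 1.720 z 0.1808 xy 0.4698 -0.1563 q6 -2.04 toprow 161 widths [136, 147, 156, 161] mid [np.float64(259.0), np.float64(258.5), np.float64(260.0), np.float64(259.5)] F [1.  0.4 0. ] Mz 0.02
```

```bash
python3 -m crank '[0,0,0.02,0,0,0.08,3.78,0,0,0,0,0,0,3.78]'>/dev/null; python3 lid.py
python3 -m crank '[0,0,0,0,0,0.08,3.78,0,0,0,0,0,0,3.78]'>/dev/null; python3 lid.py
python3 -m crank '[0,0,0,0,0,0.08,3.78,0,0,0,0,0,0,3.78]'>/dev/null; python3 lid.py
```

```text
t 11.30 yaw 1.800 z 0.1810 xy 0.4698 -0.1563 q6 -2.12 toprow 160 widths [135, 143, 152, 156] mid [np.float64(261.5), np.float64(260.5), np.float64(261.0), np.float64(261.0)] F [-0.8  1.   0.2] Mz -0.01
t 11.52 yaw 1.880 z 0.1810 xy 0.4699 -0.1563 q6 -2.20 toprow 160 widths [135, 143, 150, 157] mid [np.float64(260.5), np.float64(259.5), np.float64(260.0), np.float64(260.5)] F [-1.   0.4 -0.1] Mz -0.01
t 11.73 yaw 1.960 z 0.1810 xy 0.4699 -0.1564 q6 -2.28 toprow 160 widths [134, 142, 151, 156] mid [np.float64(258.0), np.float64(258.0), np.float64(258.5), np.float64(259.0)] F [ 1.5 -0.1 -0. ] Mz -0.01
```

The drop came at gripper yaw about 1.78: the silhouette narrowed from 161 to 156 px. Allowing for jaw play, the lid yaw at the drop is about 1.68, so the goal is about -4.60. I'll follow it down and turn clockwise.

```bash
python3 -m crank '[0,0,-0.3,0,0,0,3.78,0,0,-0.3,0,0,0,3.78,0,0,0,0,0,0,3.78,0,0,0,0,0,0,3.78]'>/dev/null; python3 lid.py
python3 -m crank '[0,0,0,0,0,-0.12,3.78,0,0,0,0,0,-0.12,3.78,0,0,-0.03,0,0,-0.12,3.78,0,0,-0.03,0,0,-0.12,3.78,0,0,-0.03,0,0,-0.12,3.78,0,0,-0.03,0,0,-0.12,3.78,0,0,-0.03,0,0,-0.12,3.78,0,0,-0.03,0,0,-0.12,3.78,0,0,-0.03,0,0,-0.12,3.78,0,0,-0.03,0,0,-0.12,3.78]'; python3 lid.py
```

```text
t 12.12 yaw 1.961 z 0.1747 xy 0.4697 -0.1563 q6 -2.28 toprow 160 widths [137, 148, 156, 161] mid [np.float64(257.5), np.float64(258.0), np.float64(259.0), np.float64(258.5)] F [ 1.9 -2.2 -1.1] Mz -0.00
time: 13.0
position: [0.4696, -0.1563, 0.1727]
orientation: [[-0.728, -0.686, -0.0], [-0.686, 0.728, 0.0], [0.0, 0.0, -1.0]]
wrist_force: [-0.1, 0.4, 0.3]
finger_gap: 0.0379
grasp_force: 1.1
t 13.00 yaw 0.756 z 0.1727 xy 0.4696 -0.1563 q6 -1.08 toprow 159 widths [138, 149, 156, 161] mid [np.float64(261.0), np.float64(261.5), np.float64(260.0), np.float64(260.5)] F [-0.1  0.4  0.3] Mz 0.01
```

Lowering the gripper 6 mm brought the width back to 161 px, which confirms the drop. The lid also follows the turn downward, so I continue clockwise.

```bash
python3 -m crank '[0,0,-0.027,0,0,-0.12,3.78,0,0,-0.027,0,0,-0.12,3.78,0,0,-0.027,0,0,-0.12,3.78,0,0,-0.027,0,0,-0.12,3.78,0,0,-0.027,0,0,-0.12,3.78,0,0,-0.027,0,0,-0.12,3.78,0,0,-0.027,0,0,-0.12,3.78,0,0,-0.027,0,0,-0.12,3.78,0,0,-0.027,0,0,-0.12,3.78,0,0,-0.027,0,0,-0.12,3.78]'>/dev/null; python3 lid.py
python3 -m crank '[0,0,-0.027,0,0,-0.12,3.78,0,0,-0.027,0,0,-0.12,3.78,0,0,-0.027,0,0,-0.12,3.78,0,0,-0.027,0,0,-0.12,3.78,0,0,-0.027,0,0,-0.12,3.78,0,0,-0.027,0,0,-0.12,3.78,0,0,-0.027,0,0,-0.12,3.78,0,0,-0.027,0,0,-0.12,3.78,0,0,-0.027,0,0,-0.12,3.78,0,0,-0.027,0,0,-0.12,3.78]'>/dev/null; python3 lid.py
python3 -m crank '[0,0,-0.027,0,0,-0.12,3.78,0,0,-0.027,0,0,-0.12,3.78,0,0,-0.027,0,0,-0.12,3.78,0,0,-0.027,0,0,-0.12,3.78,0,0,-0.027,0,0,-0.12,3.78,0,0,-0.027,0,0,-0.12,3.78,0,0,-0.027,0,0,-0.12,3.78,0,0,-0.027,0,0,-0.12,3.78,0,0,0,0,0,0,3.78]'>/dev/null; python3 lid.py
```

```text
t 13.88 yaw -0.441 z 0.1699 xy 0.4696 -0.1563 q6 0.12 toprow 159 widths [139, 150, 158, 162] mid [np.float64(260.5), np.float64(261.0), np.float64(260.0), np.float64(261.0)] F [-0.7 -0.3  0.6] Mz 0.05
t 14.77 yaw -1.638 z 0.1674 xy 0.4700 -0.1556 q6 1.32 toprow 158 widths [140, 151, 158, 163] mid [np.float64(261.0), np.float64(261.5), np.float64(260.0), np.float64(260.5)] F [1.4 2.6 2. ] Mz 0.16
t 15.57 yaw -2.595 z 0.1651 xy 0.4700 -0.1562 q6 2.27 toprow 157 widths [142, 152, 160, 163] mid [np.float64(261.0), np.float64(261.0), np.float64(260.0), np.float64(260.5)] F [0.3 0.2 0.2] Mz 0.00
```

The thread is engaged and clearly sinking. I'll regrasp a quarter turn back: open, rotate +π/2, close to spanner width.

```bash
python3 -m crank '[0,0,0,0,0,0,5,0,0,0,0,0,0,7.5,0,0,0,0,0,0,7.5,0,0,0,0,0,0,7.5]'; python3 -m crank '[0,0,0,0,0,0.121,7.5,0,0,0,0,0,0.121,7.5,0,0,0,0,0,0.121,7.5,0,0,0,0,0,0.121,7.5,0,0,0,0,0,0.121,7.5,0,0,0,0,0,0.121,7.5,0,0,0,0,0,0.121,7.5,0,0,0,0,0,0.121,7.5,0,0,0,0,0,0.121,7.5,0,0,0,0,0,0.121,7.5]'>/dev/null;  python3 -m crank '[0,0,0,0,0,0.121,7.5,0,0,0,0,0,0.121,7.5,0,0,0,0,0,0.121,7.5,0,0,0,0,0,0.1,7.5,0,0,0,0,0,0,5,0,0,0,0,0,0,3.78,0,0,0,0,0,0,3.78,0,0,0,0,0,0,3.78,0,0,0,0,0,0,3.78]'; python3 lid.py
```

```text
time: 15.95
position: [0.4697, -0.1564, 0.165]
orientation: [[0.855, 0.519, -0.0], [0.519, -0.855, -0.0], [-0.0, -0.0, -1.0]]
wrist_force: [-0.4, -0.4, -1.0]
finger_gap: 0.075
grasp_force: 0.0
time: 17.53
position: [0.4698, -0.1563, 0.165]
orientation: [[-0.601, 0.799, -0.0], [0.799, 0.601, -0.0], [0.0, -0.0, -1.0]]
wrist_force: [0.4, -0.1, -0.1]
finger_gap: 0.0377
grasp_force: 0.0
t 17.53 yaw -0.926 z 0.1650 xy 0.4698 -0.1563 q6 0.60 toprow 155 widths [144, 155, 160, 165] mid [np.float64(259.0), np.float64(258.5), np.float64(259.0), np.float64(259.5)] F [ 0.4 -0.1 -0.1] Mz -0.02
```

```bash
python3 -m crank '[0,0,-0.02,0,0,-0.12,3.78,0,0,-0.02,0,0,-0.12,3.78,0,0,-0.022,0,0,-0.12,3.78,0,0,-0.022,0,0,-0.12,3.78,0,0,-0.022,0,0,-0.12,3.78,0,0,-0.022,0,0,-0.12,3.78,0,0,-0.022,0,0,-0.12,3.78,0,0,-0.022,0,0,-0.12,3.78,0,0,-0.022,0,0,-0.12,3.78,0,0,-0.022,0,0,-0.12,3.78]'>/dev/null; python3 lid.py
python3 -m crank '[0,0,-0.022,0,0,-0.12,3.78,0,0,-0.022,0,0,-0.12,3.78,0,0,-0.022,0,0,-0.12,3.78,0,0,-0.022,0,0,-0.12,3.78,0,0,-0.022,0,0,-0.12,3.78,0,0,-0.022,0,0,-0.12,3.78,0,0,-0.022,0,0,-0.12,3.78,0,0,-0.022,0,0,-0.12,3.78,0,0,0,0,0,0,3.78,0,0,0,0,0,0,3.78]'; python3 lid.py
```

```text
t 18.42 yaw -2.131 z 0.1628 xy 0.4697 -0.1563 q6 1.81 toprow 154 widths [146, 155, 162, 164] mid [np.float64(261.0), np.float64(260.5), np.float64(260.0), np.float64(260.0)] F [-0.5 -0.5 -1. ] Mz 0.02
time: 19.3
position: [0.4698, -0.1563, 0.1611]
orientation: [[0.998, 0.061, 0.0], [0.061, -0.998, -0.0], [0.0, 0.0, -1.0]]
wrist_force: [-0.2, 0.2, -0.3]
finger_gap: 0.0378
grasp_force: 0.0
t 19.30 yaw -3.080 z 0.1611 xy 0.4698 -0.1563 q6 2.76 toprow 154 widths [145, 154, 160, 164] mid [np.float64(260.5), np.float64(260.0), np.float64(260.0), np.float64(260.0)] F [-0.2  0.2 -0.3] Mz -0.02
```

```bash
python3 -m crank '[0,0,0,0,0,0,3.2,0,0,0,0,0,0,3.2,0,0,0,0,0,0,3.2,0,0,0,0,0,0,3.2,0,0,0,0,0,0,3.2,0,0,0,0,0,0,3.2]' 40; python3 lid.py; python3 - <<'E'
from h import *
v=View("wrist","pics/w6.png"); np.savez("w6.npz",R=v.R,p=v.p)
s=View("scene","pics/s6.png"); x,y=s.pix([(.469,-.156,.12)])[0].astype(int)
cv2.imwrite("pics/z6.png",np.hstack([v.im,cv2.resize(s.im[y-48:y+48,x-36:x+36],(288,384),interpolation=cv2.INTER_CUBIC)]))
E
```

```text
time: 19.85
position: [0.47, -0.1564, 0.1614]
orientation: [[0.998, 0.057, 0.001], [0.057, -0.998, -0.0], [0.001, 0.0, -1.0]]
wrist_force: [0.2, -0.4, 4.2]
finger_gap: 0.0359
grasp_force: 40.2
t 19.85 yaw -3.084 z 0.1614 xy 0.4700 -0.1564 q6 2.76 toprow 154 widths [145, 155, 160, 164] mid [np.float64(260.5), np.float64(260.5), np.float64(260.0), np.float64(260.0)] F [ 0.2 -0.4  4.2] Mz 0.10
```

View pics/z6.png

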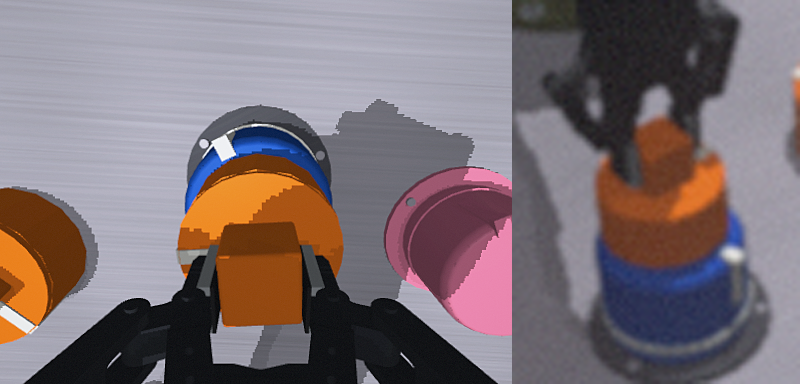

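The lid is low and level on the canister, with its stripe at left (190,257), so lid yaw is about 1.63, one turn from the drop. I'll check the lid's height below the TCP from block edges in the tool frame.

```bash
python3 - <<'E'
from h import *
c=imaging.camera_info("wrist"); T=np.linalg.inv(c["tool_from_camera"])
def px(P): return cv2.projectPoints(np.array(P,float).reshape(-1,1,3),cv2.Rodrigues(T[:3,:3])[0],T[:3,3],c["mtx"],np.array([c["k1"],0,0,0]))[0][:,0]
for d in(.058,.060,.062,.064,.066,.068): print(d,"block near/far rows",px([(-.018,0,d-.076),(.018,0,d-.076)])[:,1].round(1),"lid rim far row",px([(.0435,0,d-.042)])[:,1].round(1),"block foot far",px([(.018,0,d-.042)])[:,1].round(1),"rim w", np.ptp(px([(0,-.0435,d-.042),(0,.0435,d-.042)])[:,0]).round(1))
for f in("w5","w6"):
    g=cv2.cvtColor(cv2.imread(f"pics/{f}.png"),cv2.COLOR_BGR2HSV)[:,:,2].astype(int)
    for col in(245,262,275):
        p=g[140:345,col-1:col+2].mean(1); e=np.abs(p[2:]-p[:-2]); print(f,col,[(i+141,int(e[i])) for i in range(1,len(e)-1) if e[i]>12 and e[i]>=e[i-1] and e[i]>e[i+1]])
E
```

```text
0.058 block near/far rows [342.3 267.2] lid rim far row [178.] block foot far [228.7] rim w 173.8
0.06 block near/far rows [338.6 264.4] lid rim far row [176.8] block foot far [226.9] rim w 171.8
0.062 block near/far rows [335.1 261.7] lid rim far row [175.6] block foot far [225.2] rim w 169.8
0.064 block near/far rows [331.6 259. ] lid rim far row [174.4] block foot far [223.5] rim w 167.8
0.066 block near/far rows [328.3 256.4] lid rim far row [173.3] block foot far [221.9] rim w 165.9
0.068 block near/far rows [325.  253.9] lid rim far row [172.2] block foot far [220.3] rim w 164.1
w5 245 [(157, 27), (162, 31), (182, 53), (230, 42), (264, 23), (332, 12), (334, 69)]
w5 262 [(157, 35), (159, 39), (176, 70), (181, 146), (191, 85), (230, 42), (264, 25), (334, 70)]
w5 275 [(145, 24), (148, 65), (159, 30), (161, 34), (178, 19), (182, 161), (206, 55), (208, 41), (211, 73), (213, 37), (215, 36), (230, 47), (264, 24), (332, 50), (334, 18), (336, 26)]
w6 245 [(142, 33), (144, 32), (153, 106), (170, 59), (172, 73), (174, 146), (223, 142), (255, 26), (326, 45)]
w6 262 [(142, 44), (148, 81), (151, 22), (153, 41), (169, 57), (173, 167), (202, 61), (210, 22), (223, 59), (254, 24), (325, 44), (329, 58), (335, 21)]
w6 275 [(143, 36), (149, 107), (155, 32), (174, 148), (196, 59), (222, 80), (253, 19), (324, 39), (341, 12)]
```

The block and rim rows fit d ≈ 0.066 with the lid centred, so the lower edge is at about 95.5 mm, as expected one turn after the drop. Let it settle, check it is still, and hand in.

```bash
python3 -m crank '[0,0,0,0,0,0,3.2,0,0,0,0,0,0,3.2,0,0,0,0,0,0,3.2,0,0,0,0,0,0,3.2,0,0,0,0,0,0,3.2,0,0,0,0,0,0,3.2]'; python3 -c "
from workcell import r; print(r.sign_off())"
```

```text
time: 20.5
position: [0.47, -0.1564, 0.1614]
orientation: [[0.998, 0.057, 0.001], [0.057, -0.998, -0.0], [0.001, 0.0, -1.0]]
wrist_force: [1.0, 0.8, 5.1]
finger_gap: 0.0355
grasp_force: 40.5
the job is handed in; nothing more can be done
None
```

The job is handed in, with no verdict returned: I set the lid on the neck with its stripe in line with the mark, turned it back until it dropped, then turned it one full turn forward with one quarter-turn regrasp; the gripper still holds it, level and still, lower edge at about 95 mm, after 20.5 s.

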